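# Change the band sealer over to thicker bags

### The job

The band sealer has to be reset for thicker bags: first swing the nip lever to its half-open mark, so that the nip wheels are eased but not fully parted, and leave it there. Then turn the gap knob clockwise to its third stop, counting the clicks from its closed end (fully anticlockwise) and not running past the third, and finish with the knob still firmly gripped at that stop so that I can nip up its lock screw; leave the other things around the machine where they are.

Things in the scene. Friction and masses are not known exactly. Their poses are not given: they have to be found in the camera images.
- sealer: Band sealer, 380 (x) by 790 mm (y), fixed. Origin: centre of its footprint on the table; x to its back, y left along it. Conveyor in front, belt 104 mm high; behind it a blue deck 130 mm high with wheels up to 175 mm, black control box at the right end (top 205). Upright axes: gap knob x 55, y -80 mm; nip lever x 60, y 120 mm. The plates under both have tops at 189 mm.
- nip_lever (a joint): Nip lever, rad: steel arm swinging level about an upright pivot. 0 = closed (arm 80 degrees anticlockwise of the sealer's x), 0.873 = half-open mark, 1.745 = open; grows anticlockwise seen from above, grip coming towards the robot. A pointer tail behind the hub runs over three black marks: closed, half-open, open. Stays where left; about 2 N at the grip moves it. Found between 0 and 0.45.
- lever_grip (a point): Middle of the lever's upright round black grip, 20 mm diameter, 46 mm tall, 90 mm out from the pivot axis. Its top is 23 mm above this point, the arm's upper face 23 mm below. x points outwards along the arm, z up.
- lever_pivot (a point): Point on the lever's upright pivot axis, at the height of lever_grip.
- gap_knob (a joint): Gap knob, rad: 0 = closed end (solid, fully anticlockwise from above, also a click stop); grows clockwise. A spring plunger clicks into a stop every 0.419 rad: first 0.419, second 0.838, third 1.257 ... seventh 2.932 (solid end). Found at 0 or the first stop. Leaving a stop takes about 0.2 N m; past half-way it drops into the next. Eight black ticks on the plate mark closed end and stops.
- tin_can: Empty steel can, 74 mm in diameter and 110 mm tall, standing on the table behind the sealer. Origin: centre of its underside.
- tape_roll: Cardboard-coloured roll of tape, 100 mm in diameter and 48 mm tall, lying flat on the right end of the conveyor belt. Origin: centre of its underside.
- screwdriver: Screwdriver with a black handle, lying along the back edge of the blue deck behind the knob. Origin near the middle of its length.
- knob: The gap knob: black bar grip 46 mm long (its x), 12 mm wide (its y), 26 mm tall, across a round skirt 48 mm in diameter. Origin: on its upright axis, on the plate's top, 189 mm above the table; the skirt's top is 11 mm and the bar's top 37 mm above it; the bar is centred on the axis. x points along the bar to the pointer end (white line on top, white pointer on the skirt), z up.

How it is judged:
By the outcome, as a careful person would: the job done as asked, in the order asked, and still so for the second after the job is handed in, while the arm keeps its last pose, push and grip.
It also fails if it takes over 51 s, if anything falls off the work surface, if the arm or the gripper's body presses on something with over 40 N, if the wrist force passes 120 N, or if a joint passes its speed limit or range.

### The arm

A 7-joint arm with a two-finger parallel gripper is mounted at the origin on the work surface. World frame = base frame: x ahead of the robot, y to its left, z up, the work surface at z = 0. Lengths are in m, angles in rad, forces in N, time in s.
With the tool pointing down it reaches from about 0.425 to 0.925 m from the base axis. Payload 6.8 kg.
Tool frame: the origin (TCP) lies between the finger pads; the fingertips stand 22 mm ahead of it and the grasp point (between the pads) lies 3 mm ahead of it; z points along the fingers, y is the direction in which the jaws open and shut (so a half turn about z gives the same grasp; the last joint's range is limited). The gripper opens to 85 mm and grips with 20 to 120 N. Pads are 22 mm wide; open, the fingers measure 114 mm over their backs; the gripper's body (76 mm by 85 mm) begins 54 mm behind the grasp point. The pads swing forward as they close: fully open they stand 13 mm farther back than shut.
Start: joints at [1.096, 0.477, 0.022, 1.555, -0.011, 1.109, -0.083], TCP at [0.242, -0.63, 0.218] pointing down, gripper open.
Joint ranges: [-2.96, 2.96], [-0.34, 2.1], [-1.41, 1.46], [0.24, 2.44], [-1.37, 4.51], [0.17, 1.92], [-2.96, 2.96]. Speed limits (rad/s): [2.39, 2.39, 3.14, 3.14, 3.14, 3.14, 3.14].

### API

Orientations are given as a unit quaternion [w, x, y, z].
In Python, from station import bot gives the robot as it stands. The module is installed in compiled form; this text tells all that it offers.
- The arm moves only by the tool drive_tool, never from a script. Its argument "series" is one flat list of numbers, 7 for each row, row after row: the opening, from -1 (shut) to 1 (fully open), then the shift along the tool's x, y, z in mm, then the turn, a rotation vector about the tool's x, y, z in rad. In form: [jaw, x, y, z, wx, wy, wz, jaw, x, y, z, wx, wy, wz, ...]. A call has 1 to 12 rows; each row shifts and turns the commanded pose from where the row before left it, along the tool's axes as they then stand; what a row does not reach is not made up. A row lasts 1/8 s, in which the tool goes at most 62.5 mm and 10.7 degrees, less where a joint would pass 70% of its speed; a pose out of reach is approached as far as the arm can. A call with a gripper value outside its range is refused whole. The fingers move at their own pace and stop on an object; "force" is the grip in N (left out, the last holds). Time passes only in rows, so rows that do not move let the fingers close. It gives the time, the measured TCP pose, the force and the opening at its end, in the units of the state.
- bot.get_obs(): the state, without advancing time (a new reading comes with each control period).
- bot.read_camera(name): name is "scene" or "top" or "wrist"; returns a dict with "pixels" (480x640x3 uint8, blue, green, red), "camera_matrix" (3x3 intrinsics, pixels), "distortion" ([k1, k2, p1, p2, k3] as OpenCV has them; the pictures are not rectified), "rvec" (rotation vector, rad) and "tvec" (3), from world to camera coordinates, as OpenCV has them. Camera axes: x right, y down, z forward; pixel columns grow to the right and rows downward; lengths in m; the calibration is good to about 2 mm. A picture is of the moment at which its call begins. There is no depth.
- bot.hand_in(): hands the job in, once; it reports no verdict.
The state is a dict: "t": time; "q": joint angles; "joint_vel": joint speeds; "joint_torque": joint torques, N m; "eef_pos": TCP position; "tool_rot": TCP orientation; "contact_force": force on the tool from outside, world axes, zero at the start; "torque": the same for the moment, N m; "gripper_width": opening from 0.0 (shut) to 1.0 (fully open).
Only numpy, scipy, OpenCV 4.12 (cv2) and the standard library are available. Lean on these libraries where they do the work, as an engineer would, in place of code of your own. Each camera call takes 0.05 s, during which the arm holds its last target. There are 200 camera calls.

## Working session

There is one attempt and no reset: what is moved stays moved. The work goes in short steps, Python scripts to look and compute and a tool call to move; the robot and the scene stay as the last step left them, time stands still between calls to the robot, and variables do not carry over. Pictures are saved under pics/ and viewed, about 8 in all and at most 12, crops included, and the job is handed in when it is done.

Besides the shell and the picture viewer there is one more tool, called as name(argument=value, ...), one argument or row to a line, values as JSON. drive_tool: Moves the arm, as the interface text tells. Its arguments: {"type":"object","properties":{"series":{"type":"array"},"force":{"type":"number"}},"required":["series"]}

```bash
mkdir -p pics; cat > h.py <<'E'
import numpy as np, cv2
from station import bot
def ray(c,uv):
    K,D=np.array(c["camera_matrix"]),np.array(c["distortion"])
    p=cv2.undistortPoints(np.array([[uv]],float),K,D)[0,0]
    R=cv2.Rodrigues(np.array(c["rvec"]))[0];t=np.array(c["tvec"]).ravel()
    return -R.T@t, R.T@np.array([p[0],p[1],1])
def at(c,uv,z):
    o,d=ray(c,uv); return o+d*(z-o[2])/d[2]
def proj(c,P):
    return cv2.projectPoints(np.array(P,float).reshape(-1,3),np.array(c["rvec"]),np.array(c["tvec"]),np.array(c["camera_matrix"]),np.array(c["distortion"]))[0][:,0]
E
python3 - <<'E'
from h import *
import pickle
for n in("top","scene"):
    c=bot.read_camera(n);cv2.imwrite(f"pics/{n}0.png",c["pixels"]);pickle.dump(c,open(n+"0.pkl","wb"))
o=bot.get_obs();print(o)
E
```

```text
{'t': 0.1, 'q': array([ 1.09592025,  0.47771256,  0.02233756,  1.55634622, -0.01149376,
        1.10927273, -0.08309862]), 'joint_vel': array([-0.00131251, -0.00190421,  0.00030466, -0.00193691, -0.00105013,
       -0.00048805, -0.00021702]), 'joint_torque': array([ 4.98982292e-03, -5.97758389e+01,  1.61433164e+00, -2.81954241e+01,
        1.29441390e-02,  5.06174008e-03,  2.74126126e-05]), 'eef_pos': array([ 0.24185517, -0.62959975,  0.2166288 ]), 'tool_rot': array([-7.78737759e-04,  9.83228545e-01,  1.82375932e-01, -2.05372105e-04]), 'contact_force': array([ 0.29274781, -0.31031433,  0.44953499]), 'torque': array([0.02907343, 0.00227942, 0.01966568]), 'gripper_width': 1.001554008139781}
```

View pics/top0.png

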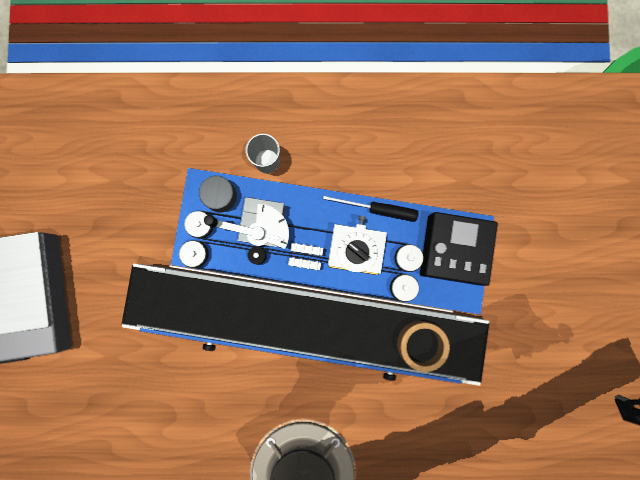

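View pics/scene0.png

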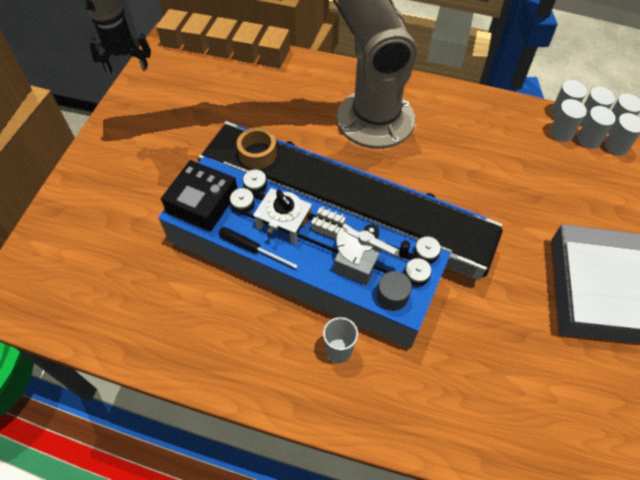

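The top view shows the lever pivot at about (258,233), its grip at (209,220), the knob at (357,251), tape roll at (424,347), and the can at (263,150). The scene view agrees. Next I'll measure from an enlarged crop.

```bash
python3 - <<'E'
from h import *
import pickle
c=pickle.load(open("top0.pkl","rb"))
im=c["pixels"]
cv2.imwrite("pics/crop1.png",cv2.resize(im[185:285,180:400],None,fx=3.6,fy=3.6,interpolation=cv2.INTER_CUBIC))
for n,uv,z in[("rearL",(190,169),.13),("rearR",(493,215),.13),("pivot",(258,233),.212),("grip",(209,220),.258),("knob",(357,251),.226),("convFL",(122,327),.1),("convFR",(480,384),.1)]: print(n,at(c,uv,z).round(4))
hsv=cv2.cvtColor(im,cv2.COLOR_BGR2HSV)
m=cv2.inRange(hsv,(100,120,80),(125,255,255));m[:130]=0
pts=cv2.findNonZero(m);print(cv2.minAreaRect(pts))
print(ray(c,(320,240)))
E
```

```text
rearL [0.6798 0.2386 0.13  ]
rearR [ 0.5818 -0.4055  0.13  ]
pivot [0.5361 0.0831 0.212 ]
grip [0.5564 0.1696 0.258 ]
knob [ 0.5006 -0.1085  0.226 ]
convFL [0.3419 0.3867 0.1   ]
convFR [ 0.2231 -0.3806  0.1   ]
((317.32269287109375, 273.9718017578125), (333.2634582519531, 169.84136962890625), 9.039483070373535)
(array([ 0.45543642, -0.02314028,  1.18608978]), array([ 0.06874114, -0.01503301, -0.99771417]))
```

View pics/crop1.png

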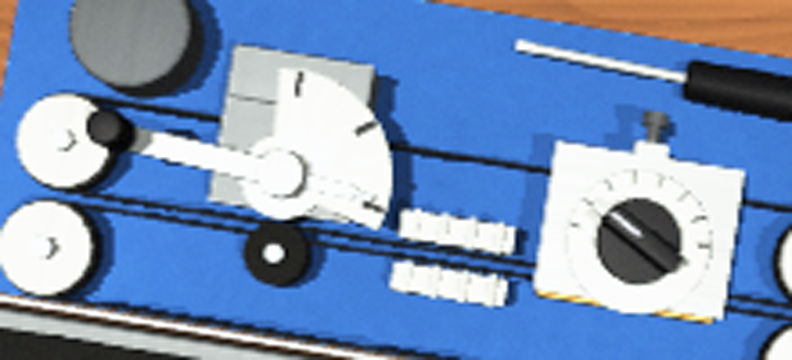

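The lever is near closed: the arm lies along the sealer's y and the pointer tail is at the lower (closed) mark. The knob's white line points up-left. I'll go above them for a close look.

drive_tool(
  series=[1, 0, 0, -33, 0, 0, -0.167, 1, 0, 0, -33, 0, 0, -0.167, 1, 0, 0, -33, 0, 0, -0.167, 1, 0, 0, -33, 0, 0, -0.167, 1, 0, 0, -33, 0, 0, -0.167, 1, 0, 0, -33, 0, 0, -0.167],
)

```text
t: 0.85
eef_pos: [0.2419, -0.6298, 0.416]
tool_rot: [-0.001, 0.773, 0.634, 0.0]
contact_force: [0.6, -0.3, -0.2]
gripper_width: 0.999
```

drive_tool(
  series=[1, 54, 10.8, 0, 0, 0, 0, 1, 54, 10.8, 0, 0, 0, 0, 1, 54, 10.8, 0, 0, 0, 0, 1, 54, 10.8, 0, 0, 0, 0, 1, 54, 10.8, 0, 0, 0, 0, 1, 54, 10.8, 0, 0, 0, 0, 1, 54, 10.8, 0, 0, 0, 0, 1, 54, 10.8, 0, 0, 0, 0, 1, 54, 10.8, 0, 0, 0, 0, 1, 54, 10.8, 0, 0, 0, 0, 1, 54, 10.8, 0, 0, 0, 0, 1, 54, 10.8, 0, 0, 0, 0],
)

```text
t: 2.35
eef_pos: [0.4992, -0.0198, 0.4153]
tool_rot: [0.0, 0.775, 0.632, -0.0]
contact_force: [0.1, -0.4, -0.2]
gripper_width: 1.002
```

```bash
python3 - <<'E'
from h import *
import pickle
c=bot.read_camera("wrist");cv2.imwrite("pics/w1.png",c["pixels"]);pickle.dump(c,open("w1.pkl","wb"))
o=bot.get_obs();print(o["t"],o["q"],o["eef_pos"],o["tool_rot"])
for n,P in[("pivot",(.5361,.0831,.212)),("grip",(.5564,.1696,.258)),("knob",(.5006,-.1085,.226))]:print(n,proj(c,P))
print(ray(c,(320,240)))
E
```

```text
2.4 [ 0.53589683  0.10608625 -0.68799548  1.63237937  0.06380767  1.42547475
 -0.35103928] [ 0.50069902 -0.01126481  0.4154103 ] [-0.00128081  0.77181123  0.63584759  0.00190337]
pivot [[332.92458027  77.57024328]]
grip [[340.44227451 -58.41805196]]
knob [[334.94383224 292.1442679 ]]
(array([0.51445221, 0.05648617, 0.57180589]), array([-0.04824925, -0.30348755, -0.9517146 ]))
```

View pics/w1.png

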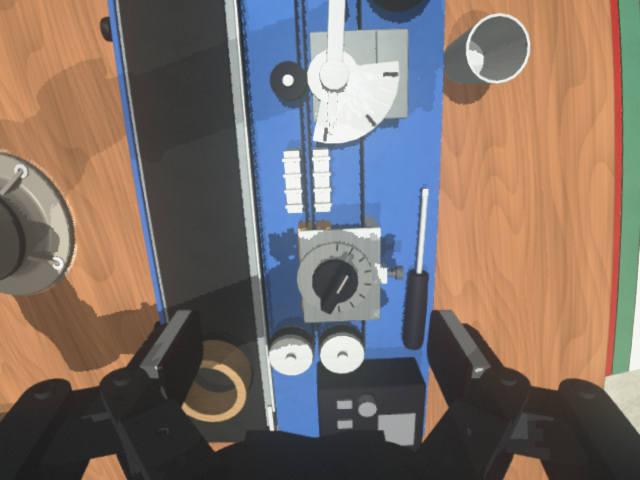

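The wrist view shows the pivot at (335,73), mark ticks at (391,74), (370,120) and (326,133), and the knob at about (336,282) with its ticks on the right. I'll enlarge the knob.

```bash
python3 - <<'E'
from h import *
import pickle
c=pickle.load(open("w1.pkl","rb"));im=c["pixels"]
a=cv2.resize(im[225:325,290:390],None,fx=4,fy=4,interpolation=cv2.INTER_CUBIC)
b=cv2.resize(im[30:155,300:410][:100,:100],None,fx=4,fy=4,interpolation=cv2.INTER_CUBIC)
b=cv2.resize(im[50:150,305:405],None,fx=4,fy=4,interpolation=cv2.INTER_CUBIC)
cv2.imwrite("pics/crop2.png",np.hstack([a,b]))
t=pickle.load(open("top0.pkl","rb"))
def tri(p,q):
    (o1,d1),(o2,d2)=ray(t,p),ray(c,q);s=np.linalg.lstsq(np.c_[d1,-d2],o2-o1,rcond=None)[0]
    return (o1+s[0]*d1).round(4),(o2+s[1]*d2).round(4)
print("hubtop",tri((258,233),(335,73)),"knob",tri((357,251),(336,282)))
hs=cv2.cvtColor(im,cv2.COLOR_BGR2HSV)
# plate grey/white blob under knob
m=cv2.inRange(hs,(0,0,90),(180,60,255));m[:222]=0;m[330:]=0;m[:,:290]=0;m[:,383:]=0
print(cv2.boundingRect(m))
E
```

```text
hubtop (array([0.5474, 0.098 , 0.075 ]), array([0.5477, 0.0978, 0.075 ])) knob (array([ 0.5019, -0.1111,  0.1969]), array([ 0.5027, -0.1112,  0.1969]))
(296, 222, 87, 107)
```

View pics/crop2.png

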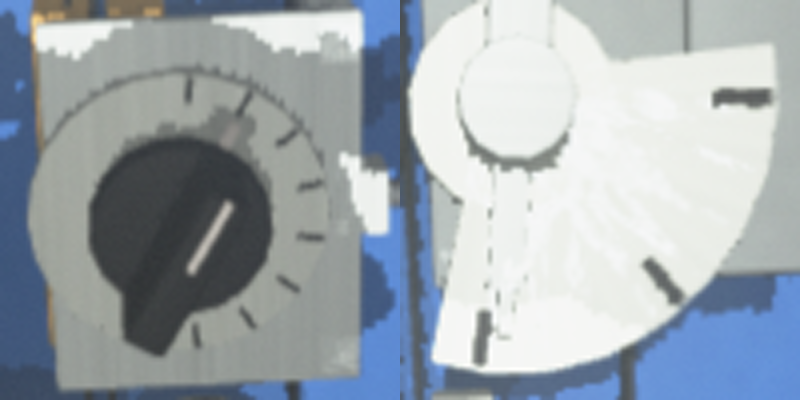

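The white line and skirt pointer line up with the second tick, about 30° against 5.5° for the first tick. So the knob is at its first stop and needs two clicks, 0.838 rad clockwise. The lever's tail is just past the closed mark. Next I'll go above the lever grip.

drive_tool(
  series=[1, 38, 4, 16, 0, 0, 0, 1, 38, 4, 16, 0, 0, 0, 1, 38, 4, 16, 0, 0, 0, 1, 38, 4, 16, 0, 0, 0, 1, 38, 4, 16, 0, 0, 0, 1, 0, 0, 0, 0, 0, 0, 1, 0, 0, 0, 0, 0, 0],
)

```text
t: 3.28
eef_pos: [0.5568, 0.16, 0.3353]
tool_rot: [0.0, 0.775, 0.632, -0.0]
contact_force: [0.2, -0.4, 0.2]
gripper_width: 0.999
```

```bash
python3 - <<'E'
from h import *
import pickle
c=bot.read_camera("wrist");cv2.imwrite("pics/w2.png",c["pixels"]);pickle.dump(c,open("w2.pkl","wb"))
o=bot.get_obs();print(o["t"],o["q"],o["eef_pos"],o["tool_rot"])
for n,P in[("pivot",(.5361,.0831,.212)),("grip",(.5564,.1696,.258))]:print(n,proj(c,P))
E
```

```text
3.325 [ 0.21843384  0.32081116 -0.77299916  1.59579514  0.23015306  1.31905767
 -0.79028453] [0.55697226 0.15948796 0.33567113] [ 3.56045261e-04  7.75277557e-01  6.31620574e-01 -1.83088141e-04]
pivot [[309.23590881 319.55138558]]
grip [[311.59788199 229.16870083]]
```

View pics/w2.png

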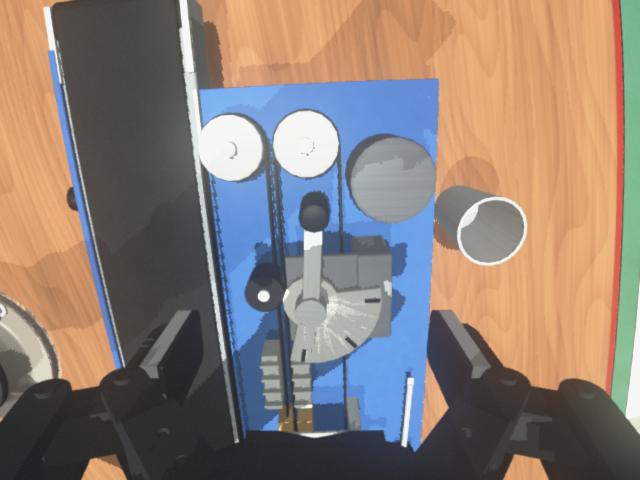

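The wrist view shows the grip at about (314,212) (top disc near (315,217)) and the hub at (311,313). The marks are at (372,300), (351,342) and (304,355). The grey disc and the wheels are clear of the grip.

```bash
python3 - <<'E'
from h import *
import pickle
t=pickle.load(open("top0.pkl","rb"));c=pickle.load(open("w2.pkl","rb"))
def blob(c,x0,x1,y0,y1,th=70):
    g=c["pixels"][y0:y1,x0:x1].max(2);n,l,s,ce=cv2.connectedComponentsWithStats((g<th).astype(np.uint8))
    k=1+s[1:,4].argmax();return s[k]+np.array([x0,y0,0,0,0]),ce[k]+[x0,y0]
print(blob(t,198,220,210,232),blob(c,290,338,180,235))
s=pickle.load(open("scene0.pkl","rb"))
def tri(*v):
    A=[];b=[]
    for cc,p in v:
        o,d=ray(cc,p);d/=np.linalg.norm(d);M=np.eye(3)-np.outer(d,d);A.append(M);b.append(M@o)
    return np.linalg.lstsq(np.vstack(A),np.hstack(b),rcond=None)[0].round(4)
print("grip top-wrist",tri((t,(209,220)),(c,(315,213))))
print("hub top-wrist",tri((t,(258,233)),(c,(311,313))))
print(blob(s,395,415,235,262)); print("grip scene",tri((s,(405,247)),(t,(209,220)),(c,(315,212))))
for z in(.2,.22,.25):print(z,at(c,(315,213),z),at(t,(209,220),z),at(c,(311,313),z))
E
```

```text
Traceback (most recent call last):
ValueError: attempt to get argmax of an empty sequence
```

```bash
cat >> h.py <<'E'
def blob(c,x0,x1,y0,y1,th=70):
    g=c["pixels"][y0:y1,x0:x1].max(2);n,l,s,ce=cv2.connectedComponentsWithStats((g<th).astype(np.uint8))
    if n<2:return None
    k=1+s[1:,4].argmax();return (s[k]+np.array([x0,y0,0,0,0])).tolist(),(ce[k]+[x0,y0]).round(1)
def tri(*v):
    A=[];b=[]
    for cc,p in v:
        o,d=ray(cc,p);d/=np.linalg.norm(d);M=np.eye(3)-np.outer(d,d);A.append(M);b.append(M@o)
    return np.linalg.lstsq(np.vstack(A),np.hstack(b),rcond=None)[0].round(4)
E
python3 - <<'E'
from h import *
import pickle
t=pickle.load(open("top0.pkl","rb"));c=pickle.load(open("w2.pkl","rb"));s=pickle.load(open("scene0.pkl","rb"))
print(blob(t,198,220,210,232,90),blob(c,290,338,180,235,90),blob(s,395,415,235,262,90))
print("grip",tri((t,(209,220)),(c,(315,213))),tri((s,(405,247)),(t,(209,220)),(c,(315,213))),tri((s,(405,247)),(c,(315,213))))
print("hub",tri((t,(258,233)),(c,(311,313))))
for z in(.2,.22,.25):print(z,at(c,(315,213),z),at(t,(209,220),z),at(c,(311,313),z),at(t,(258,233),z))
E
```

```text
([201, 211, 19, 21, 184], array([210.5, 220.1])) ([300, 193, 29, 39, 536], array([314.9, 210.7])) ([396, 241, 19, 19, 207], array([405.5, 251.3]))
grip [0.5591 0.174  0.2362] [0.5588 0.1743 0.2393] [0.5596 0.1749 0.2414]
hub [0.5372 0.0839 0.2029]
0.2 [0.55767362 0.16509211 0.2       ] [0.56273881 0.18167437 0.2       ] [0.53725977 0.08225259 0.2       ] [0.53705227 0.08438409 0.2       ]
0.22 [0.55865804 0.16997205 0.22      ] [0.56056249 0.17752029 0.22      ] [0.53964351 0.09281099 0.22      ] [0.53539692 0.08220327 0.22      ]
0.25 [0.56013466 0.17729195 0.25      ] [0.55729801 0.17128918 0.25      ] [0.54321912 0.1086486  0.25      ] [0.53291391 0.07893203 0.25      ]
```

drive_tool(
  series=[0.2, 4, -0.5, 23, 0, 0, 0, 0.2, 4, -0.5, 23, 0, 0, 0, 0.2, 4, -0.5, 23, 0, 0, 0, 0.2, 0, 0, 23, 0, 0, 0, 0.2, 0, 0, 0, 0, 0, 0, -1, 0, 0, 0, 0, 0, 0, -1, 0, 0, 0, 0, 0, 0, -1, 0, 0, 0, 0, 0, 0, -1, 0, 0, 0, 0, 0, 0, -1, 0, 0, 0, 0, 0, 0],
  force=30,
)

```text
t: 4.58
eef_pos: [0.5577, 0.1729, 0.2436]
tool_rot: [0.0, 0.775, 0.632, 0.0]
contact_force: [-0.4, 0.2, 0.1]
gripper_width: -0.001
```

```bash
python3 - <<'E'
from h import *
o=bot.get_obs();print(o["t"],o["eef_pos"],o["tool_rot"],o["contact_force"],o["torque"],o["gripper_width"])
E
```

```text
4.575 [0.55773525 0.17293324 0.24360182] [3.53060244e-05 7.74799018e-01 6.32207623e-01 4.59664364e-05] [-0.41963561  0.21963272  0.12071297] [-0.01343306 -0.07029969  0.00300315] -0.0005821789946716062
```

The jaws shut on nothing, so I'll look.

```bash
python3 - <<'E'
from h import *
import pickle
for n in("wrist","top","scene"):
    c=bot.read_camera(n);pickle.dump(c,open(n[0]+"3.pkl","wb"))
    if n=="wrist":a=c["pixels"]
    if n=="scene":s=c["pixels"]
cv2.imwrite("pics/w3.png",np.hstack([cv2.resize(a,(400,300))[:, :],cv2.resize(s[180:300,300:460],(400,300))]))
E
```

```text
(no output)
```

View pics/w3.png

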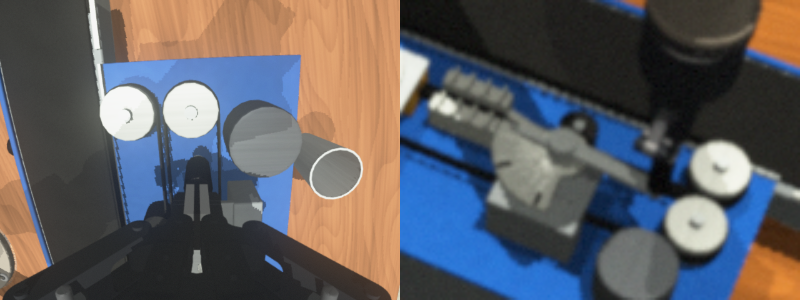

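```bash
python3 - <<'E'
from h import *
import pickle
c=pickle.load(open("w3.pkl","rb"));s=pickle.load(open("s3.pkl","rb"));t=pickle.load(open("t3.pkl","rb"))
P=[(.5577,.1729,.2436),(.5577,.1729,.2216)]
for cc in(c,s,t):print(proj(cc,P).round(0).tolist(), proj(cc,[(.558,.173,.26),(.558,.173,.214)]).round(0).tolist())
cr=lambda im,y,x,f:cv2.resize(im[y:y+100,x:x+100],(400,400),interpolation=cv2.INTER_CUBIC)
g=np.clip(c["pixels"][200:340,250:390].astype(float)*2.0,0,255).astype(np.uint8)
k=np.clip(s["pixels"][200:280,370:450].astype(float)*1.8,0,255).astype(np.uint8)
cv2.imwrite("pics/w3b.png",np.hstack([cv2.resize(g,(400,400),interpolation=cv2.INTER_CUBIC),cv2.resize(k,(400,400),interpolation=cv2.INTER_CUBIC)]))
E
```

```text
[[316.0, 299.0], [315.0, 279.0]] [[316.0, 317.0], [316.0, 273.0]]
[[404.0, 246.0], [403.0, 251.0]] [[406.0, 242.0], [403.0, 253.0]]
[[209.0, 220.0], [211.0, 221.0]] [[207.0, 219.0], [212.0, 222.0]]
```

View pics/w3b.png

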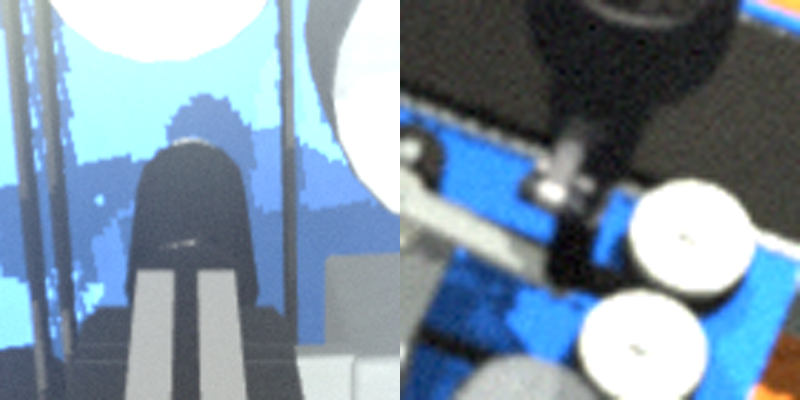

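```bash
python3 - <<'E'
from h import *
import pickle
w2=pickle.load(open("w2.pkl","rb"));c=pickle.load(open("w3.pkl","rb"));s=pickle.load(open("scene0.pkl","rb"));t=pickle.load(open("top0.pkl","rb"))
print("base outer edge",tri((w2,(315,193.5)),(c,(317,249))))
for z in(.18,.19,.2,.21):print(z,at(w2,(315,193.5),z)[:2].round(4),at(c,(317,249),z)[:2].round(4),"inner top z+46",at(w2,(315,232),z+.046)[:2].round(4))
# candidates: predict grip blob extents for given grip mid height
a=np.linspace(0,2*np.pi,24)
for zm in(.215,.225,.235):
  for cy in(.168,.172,.176):
    Q=[(.557+.01*np.cos(k),cy+.01*np.sin(k),zm+h) for k in a for h in(-.023,.023)]
    print(zm,cy,[ (lambda p:(p.min(0).round(0).tolist(),p.max(0).round(0).tolist()))(proj(cc,Q)) for cc in(w2,t,s)])
E
```

```text
base outer edge [0.5602 0.1788 0.1944]
0.18 [0.5599 0.176 ] [0.559  0.1739] inner top z+46 [0.5562 0.158 ]
0.19 [0.5603 0.1779] [0.5596 0.1774] inner top z+46 [0.5568 0.1609]
0.2 [0.5607 0.1798] [0.5602 0.1808] inner top z+46 [0.5574 0.1639]
0.21 [0.5611 0.1818] [0.5609 0.1842] inner top z+46 [0.558  0.1668]
0.215 0.168 [([298.0, 194.0], [328.0, 237.0]), ([207.0, 216.0], [222.0, 228.0]), ([394.0, 242.0], [407.0, 261.0])]
0.215 0.172 [([297.0, 189.0], [327.0, 231.0]), ([205.0, 216.0], [220.0, 228.0]), ([396.0, 242.0], [409.0, 262.0])]
0.215 0.176 [([296.0, 184.0], [326.0, 226.0]), ([203.0, 216.0], [218.0, 228.0]), ([398.0, 243.0], [410.0, 262.0])]
0.225 0.168 [([298.0, 197.0], [329.0, 242.0]), ([206.0, 215.0], [221.0, 228.0]), ([395.0, 239.0], [407.0, 259.0])]
0.225 0.172 [([296.0, 192.0], [327.0, 236.0]), ([204.0, 215.0], [219.0, 228.0]), ([397.0, 240.0], [409.0, 259.0])]
0.225 0.176 [([295.0, 187.0], [326.0, 230.0]), ([201.0, 215.0], [217.0, 228.0]), ([399.0, 240.0], [411.0, 260.0])]
0.235 0.168 [([297.0, 200.0], [329.0, 247.0]), ([205.0, 214.0], [220.0, 227.0]), ([396.0, 237.0], [408.0, 257.0])]
0.235 0.172 [([296.0, 195.0], [328.0, 241.0]), ([202.0, 214.0], [218.0, 227.0]), ([397.0, 237.0], [410.0, 257.0])]
0.235 0.176 [([294.0, 189.0], [327.0, 235.0]), ([200.0, 214.0], [216.0, 227.0]), ([399.0, 238.0], [412.0, 257.0])]
```

drive_tool(
  series=[0.2, 0, 0, 0, 0, 0, 0, 0.2, 0, 0, 0, 0, 0, 0, 0.2, 0, 0, 0, 0, 0, 0, 0.2, 0, 0, 7, 0, 0, 0, 0.2, 0, 0, 7, 0, 0, 0, 0.2, 0, 0, 0, 0, 0, 0],
)

```text
t: 5.48
eef_pos: [0.5572, 0.1726, 0.2285]
tool_rot: [-0.0, 0.775, 0.632, -0.001]
contact_force: [0.1, -0.3, -0.2]
gripper_width: 0.602
```

```bash
python3 - <<'E'
from h import *
import pickle
o=bot.get_obs();print(o["t"],o["eef_pos"],o["contact_force"],o["gripper_width"])
c=bot.read_camera("wrist");pickle.dump(c,open("w4.pkl","wb"))
g=np.clip(c["pixels"][180:400,200:440].astype(float)*1.8,0,255).astype(np.uint8)
cv2.imwrite("pics/w4.png",cv2.resize(g,(640,587),interpolation=cv2.INTER_CUBIC))
E
```

```text
5.475 [0.5572087  0.17257053 0.22848912] [ 0.08838258 -0.27667056 -0.19453187] 0.6016220587042627
```

View pics/w4.png

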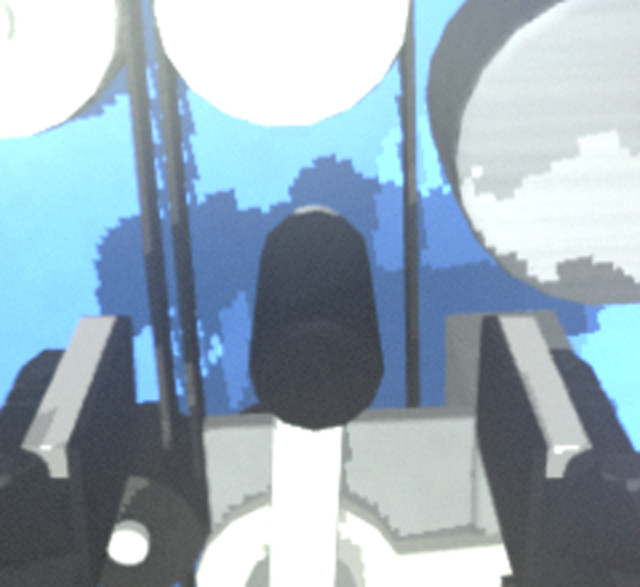

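The grip stands centred between the open fingers now: its top disc is at crop (316,372) and the finger edges are at x 130 and 480. I'll close and check the width.

drive_tool(
  series=[-1, 0, 0, 0, 0, 0, 0, -1, 0, 0, 0, 0, 0, 0, -1, 0, 0, 0, 0, 0, 0, -1, 0, 0, 0, 0, 0, 0],
)

```text
t: 6.02
eef_pos: [0.558, 0.173, 0.2299]
tool_rot: [0.0, 0.775, 0.632, 0.0]
contact_force: [-0.7, 0.2, 1.9]
gripper_width: 0.206
```

```bash
python3 - <<'E'
from h import *
import pickle
c=pickle.load(open("w4.pkl","rb"))
P=np.array([.5572,.1726,.2285]);R=cv2.Rodrigues(np.zeros(3))[0]
x=np.array([.198,.980,0]);y=np.array([.98,-.198,0])
for f in(0,.014,.022):
  print(f,[proj(c,P+x*a+y*b-np.array([0,0,f]))[0].round(0).tolist() for a,b in((0,0),(.011,-.026),(.011,.026),(-.011,.026))])
for z in(.23,.24,.245,.25):print("top disc",z,at(c,(318.5,319.5),z)[:2].round(4))
for z in(.185,.195,.205):print("base edge",z,at(c,(318,258.7),z)[:2].round(4))
E
```

```text
0 [[316.0, 299.0], [255.0, 276.0], [376.0, 276.0], [374.0, 321.0]]
0.014 [[316.0, 286.0], [260.0, 264.0], [371.0, 264.0], [369.0, 306.0]]
0.022 [[316.0, 279.0], [262.0, 258.0], [369.0, 258.0], [367.0, 299.0]]
top disc 0.23 [0.5566 0.1633]
top disc 0.24 [0.5576 0.1688]
top disc 0.245 [0.5582 0.1715]
top disc 0.25 [0.5587 0.1743]
base edge 0.185 [0.5591 0.1749]
base edge 0.195 [0.5597 0.1786]
base edge 0.205 [0.5604 0.1823]
```

The width is 0.206 (17.5 mm) with a slight upward push, so the pads are only on the rounded top. I'll open, go 9 mm deeper and close again.

drive_tool(
  series=[0.1, 0, 0, 0, 0, 0, 0, 0.1, 0, 0, 0, 0, 0, 0, 0.1, 0, 0, 5, 0, 0, 0, 0.1, 0, 0, 4, 0, 0, 0, 0.1, 0, 0, 0, 0, 0, 0, -1, 0, 0, 0, 0, 0, 0, -1, 0, 0, 0, 0, 0, 0, -1, 0, 0, 0, 0, 0, 0, -1, 0, 0, 0, 0, 0, 0],
)

```text
t: 7.15
eef_pos: [0.5579, 0.1729, 0.2207]
tool_rot: [0.0, 0.775, 0.632, 0.0]
contact_force: [-0.3, -0.4, 1.8]
gripper_width: 0.217
```

```bash
python3 - <<'E'
from h import *
o=bot.get_obs();print(o["t"],o["eef_pos"],o["q"],o["contact_force"],o["torque"],o["gripper_width"])
E
```

```text
7.15 [0.55785721 0.17294362 0.22070957] [ 0.16679321  0.42164706 -0.74766383  1.73695535  0.31650915  1.10716195
 -0.88275238] [-0.318006   -0.35494705  1.81368941] [-0.0371077   0.09352866 -0.01923343] 0.21728707076032902
```

drive_tool(
  series=[-1, -0.1, -8.85, 0, 0, 0, -0.0984, -1, -0.1, -8.85, 0, 0, 0, -0.0984, -1, -0.1, -8.85, 0, 0, 0, -0.0984, -1, -0.1, -8.85, 0, 0, 0, -0.0984, -1, -0.1, -8.85, 0, 0, 0, -0.0984, -1, -0.1, -8.85, 0, 0, 0, -0.0984, -1, -0.1, -8.85, 0, 0, 0, -0.0984, -1, -0.1, -8.85, 0, 0, 0, -0.0984, -1, 0, 0, 0, 0, 0, 0, -1, 0, 0, 0, 0, 0, 0],
)

```text
t: 8.4
eef_pos: [0.4903, 0.1613, 0.2207]
tool_rot: [0.001, 0.474, 0.88, -0.0]
contact_force: [2.7, -4.2, 2.2]
gripper_width: 0.218
```

```bash
python3 - <<'E'
from h import *
import pickle
o=bot.get_obs();print(o["t"],o["eef_pos"],o["q"],o["tool_rot"],o["contact_force"],o["gripper_width"])
d=o["eef_pos"][:2]-[.5365,.0838];print("arm world deg",np.degrees(np.arctan2(d[1],d[0])),np.hypot(*d))
c=bot.read_camera("top");pickle.dump(c,open("t5.pkl","wb"))
s=bot.read_camera("scene");pickle.dump(s,open("s5.pkl","wb"))
f=lambda im:cv2.resize(im,(400,400),interpolation=cv2.INTER_CUBIC)
cv2.imwrite("pics/c5.png",np.hstack([f(c["pixels"][190:270,215:295]),f(s["pixels"][205:285,310:390])]))
E
```

```text
8.4 [0.49030568 0.16130226 0.2206715 ] [ 0.35070683  0.35535431 -0.96075765  1.88015575  0.33181708  1.0758098
 -0.15942757] [ 6.72567161e-04  4.74387264e-01  8.80315917e-01 -3.96891787e-04] [ 2.6511214  -4.1605635   2.21309998] 0.2184850052062924
arm world deg 120.79656570614276 0.09022480662631817
```

View pics/c5.png

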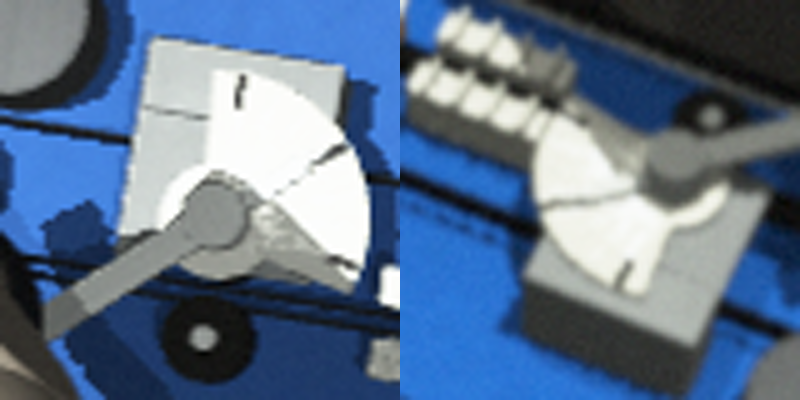

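```bash
python3 - <<'E'
from h import *
import pickle
from scipy.optimize import least_squares
w1,w2,t,t5=[pickle.load(open(f+".pkl","rb")) for f in("w1","w2","top0","t5")]
S={"w1":(w1,[(305+(x-400)/4,50+y/4) for x,y in((743,97),(663,280),(482,337))]),"w2":(w2,[(372,300),(351,342),(304,355)]),
"top":(t,[(180+x/3.6,185+y/3.6) for x,y in((299,83),(367,127),(371,205))]),"t5":(t5,[(215+x/5,190+y/5) for x,y in((240,90),(332,155),(347,268))])}
for n,(c,uv) in S.items():
    P=np.array([at(c,p,.192)[:2] for p in uv])
    f=lambda v:np.concatenate([[v[0]+v[2]*np.cos(v[3]+k*.8727)-p[0],v[1]+v[2]*np.sin(v[3]+k*.8727)-p[1]] for k,p in zip((1,0,-1),P)])
    r=least_squares(f,[.536,.084,.035,-1.0]);print(n,r.x[:3].round(4),"half arm world deg",np.degrees(r.x[3]+np.pi).round(1),(r.fun*1e3).round(1))
a=[at(t5,(215+x/5,190+y/5),.2)[:2] for x,y in((218,212),(55,317))];d=a[1]-a[0];print("arm t5",np.degrees(np.arctan2(d[1],d[0])))
E
```

```text
w1 [0.538  0.0856 0.052 ] half arm world deg 120.8 [ 0.  0. -0.  0.  0. -0.]
w2 [0.538  0.0872 0.0518] half arm world deg 121.5 [-0.  -0.1  0.2  0.1 -0.1 -0. ]
top [0.5369 0.0835 0.0518] half arm world deg 120.6 [ 0.3 -0.6  0.   1.2 -0.3 -0.6]
t5 [0.534  0.0842 0.0541] half arm world deg 121.3 [-0.3  0.3  0.3 -0.8  0.   0.5]
arm t5 123.05618132175091
```

By the marks, half-open puts the arm at about 121° in world. The measured arm is at 120.8–121.6°, and the tail runs onto the middle mark. I'll release, rise, and go above the knob.

drive_tool(
  series=[0.2, 0, 0, 0, 0, 0, 0, 0.2, 0, 0, 0, 0, 0, 0, 0.2, 0, 0, 0, 0, 0, 0, 0.2, 0, 0, -28, 0, 0, 0, 0.2, 0, 0, -28, 0, 0, 0, 0.2, 0, 0, -28, 0, 0, 0, 0.2, 0, 0, -28, 0, 0, 0, 0.2, 0, 0, 0, 0, 0, 0.166, 0.2, 0, 0, 0, 0, 0, 0.166, 0.2, 0, 0, 0, 0, 0, 0.166, 0.2, 0, 0, 0, 0, 0, 0.166],
)

```text
t: 9.88
eef_pos: [0.4893, 0.1627, 0.3324]
tool_rot: [-0.0, 0.736, 0.677, -0.0]
contact_force: [-0.3, -0.4, 1.2]
gripper_width: 0.599
```

drive_tool(
  series=[0.2, 0, 0, 0, 0, 0, 0.166, 0.2, 0, 0, 0, 0, 0, 0.166, 0.2, 0, 0, 0, 0, 0, 0.166, 0.2, 0, 0, 0, 0, 0, 0.166, 0.2, -31.8, 32.4, 0, 0, 0, 0, 0.2, -31.8, 32.4, 0, 0, 0, 0, 0.2, -31.8, 32.4, 0, 0, 0, 0, 0.2, -31.8, 32.4, 0, 0, 0, 0, 0.2, -31.8, 32.4, 0, 0, 0, 0, 0.2, -31.8, 32.4, 0, 0, 0, 0, 0.2, 0, 0, 0, 0, 0, 0, 0.2, 0, 0, 0, 0, 0, 0],
)

```text
t: 11.38
eef_pos: [0.5037, -0.1087, 0.3324]
tool_rot: [-0.0, 0.915, 0.403, 0.0]
contact_force: [0.5, 0.2, 0.5]
gripper_width: 0.599
```

```bash
python3 - <<'E'
from h import *
import pickle
o=bot.get_obs();print(o["t"],o["eef_pos"],o["q"],o["tool_rot"],o["gripper_width"])
c=bot.read_camera("wrist");pickle.dump(c,open("w6.pkl","wb"))
t=bot.read_camera("top");pickle.dump(t,open("t6.pkl","wb"))
p=proj(c,(.502,-.111,.226))[0];print(p,proj(t,(.502,-.111,.226)))
x,y=int(p[0])-70,int(p[1])-70;print(x,y)
f=lambda im:cv2.resize(im,(400,400),interpolation=cv2.INTER_CUBIC)
cv2.imwrite("pics/c6.png",np.hstack([f(c["pixels"][y:y+140,x:x+140]),f(t["pixels"][190:290,190:290])]))
E
```

```text
11.375 [ 0.50365865 -0.10870627  0.33241486] [ 0.63625017  0.16825438 -0.61397968  1.74616926  0.10064984  1.25907901
 -0.74427741] [-4.08772146e-04  9.15409713e-01  4.02523137e-01  1.24150941e-04] 0.5993228516933533
[315.55937477 234.22839421] [[358.30878963 250.25406391]]
245 164
```

View pics/c6.png

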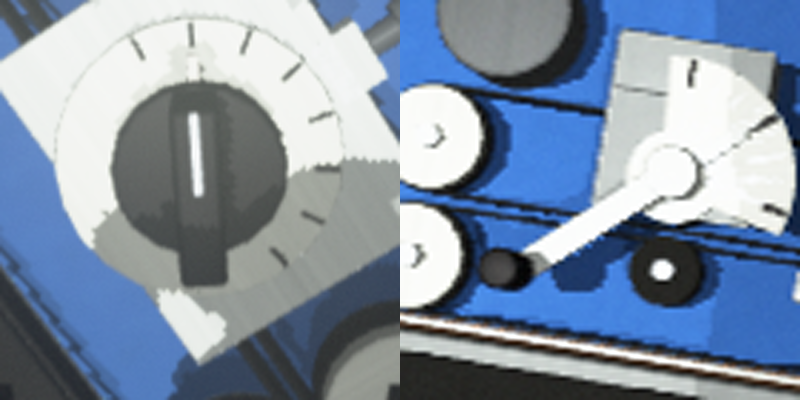

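The knob is aligned with the tool and its pointer is on the second tick, the first stop. In the top view the lever tail is on the middle mark.

```bash
python3 - <<'E'
from h import *
import pickle
c=pickle.load(open("w6.pkl","rb"));t=pickle.load(open("t6.pkl","rb"))
F=lambda x,y:(245+x*.35,164+y*.35)
a,b=at(c,F(193,113),.226),at(c,F(199,195),.226);r=at(c,F(203,284),.226)
d=(a-b)[:2];h=np.arctan2(d[1],d[0]);print("bar heading",np.degrees(h),"rear end",r,"axis est",r[:2]+.023*np.array([np.cos(h),np.sin(h)]))
print("skirt centre",at(c,F(199,168),.2))
o=bot.get_obs();q=o["tool_rot"];print("psi",np.degrees(2*np.arctan2(q[2],q[1])))
T=lambda x,y:(190+(x-400)/4,190+y/4)
from math import *
for zs in((.222,.24),(.222,.245)):
    g,p=at(t,T(505,268),zs[1]),at(t,T(672,172),zs[0]);e=(g-p)[:2];print("lever",degrees(atan2(e[1],e[0])),hypot(*e))
g=at(t,T(505,268),.242)[:2];e=g-[.537,.0850];print(degrees(atan2(e[1],e[0])),hypot(*e))
E
```

```text
bar heading 51.449903855616036 rear end [ 0.48753293 -0.12729627  0.226     ] axis est [ 0.5018665 -0.1093088]
skirt centre [ 0.50231974 -0.10973585  0.2       ]
psi 47.57704932785449
lever 121.58537478204326 0.08988950422222565
lever 122.00320835792404 0.08916441954596935
123.76378925463203 0.08802027341088564
```

Lever reads about 121.6–122° against a target of 121.3°, so that part is done. Now I'll align with the bar and go down to a height that is safe by the stated finger length.

drive_tool(
  series=[-0.3, -1.8, -0.4, 20, 0, 0, -0.055, -0.3, 0, 0, 25, 0, 0, 0, -0.3, 0, 0, 25, 0, 0, 0, -0.3, 0, 0, 22, 0, 0, 0, -0.3, 0, 0, 16, 0, 0, 0, -0.3, 0, 0, 0, 0, 0, 0, -1, 0, 0, 0, 0, 0, 0, -1, 0, 0, 0, 0, 0, 0, -1, 0, 0, 0, 0, 0, 0, -1, 0, 0, 0, 0, 0, 0],
  force=20,
)

```text
t: 12.72
eef_pos: [0.5023, -0.1108, 0.2248]
tool_rot: [0.0, 0.904, 0.427, 0.0]
contact_force: [-1.1, 0.6, -0.3]
gripper_width: -0.0
```

```bash
python3 - <<'E'
from h import *
o=bot.get_obs();print(o["t"],o["eef_pos"],o["q"],o["contact_force"],o["torque"],o["gripper_width"])
E
```

```text
12.725 [ 0.50226848 -0.11080244  0.22479142] [ 0.61672834  0.26173769 -0.60981985  1.8943866   0.17323164  1.03717853
 -0.75351339] [-1.08242502  0.6352155  -0.28419526] [0.03366254 0.01040512 0.03181413] -0.00020796708568023288
```

Shut on nothing again, so the real fingertips are about 22 mm or more shorter than stated. That fits what happened at the lever. I'll open and go 22 mm deeper.

drive_tool(
  series=[-0.3, 0, 0, 0, 0, 0, 0, -0.3, 0, 0, 0, 0, 0, 0, -0.3, 0, 0, 0, 0, 0, 0, -0.3, 0, 0, 6, 0, 0, 0, -0.3, 0, 0, 6, 0, 0, 0, -0.3, 0, 0, 6, 0, 0, 0, -0.3, 0, 0, 4, 0, 0, 0, -0.3, 0, 0, 0, 0, 0, 0],
)

```text
t: 13.72
eef_pos: [0.5019, -0.1107, 0.202]
tool_rot: [-0.0, 0.904, 0.427, -0.0]
contact_force: [0.1, -0.8, -0.2]
gripper_width: 0.348
```

drive_tool(
  series=[-1, 0, 0, 0, 0, 0, 0, -1, 0, 0, 0, 0, 0, 0, -1, 0, 0, 0, 0, 0, 0, -1, 0, 0, 0, 0, 0, 0],
  force=30,
)

```text
t: 14.22
eef_pos: [0.5019, -0.1104, 0.2027]
tool_rot: [-0.0, 0.904, 0.427, -0.0]
contact_force: [-4.4, 2.2, 5.8]
gripper_width: 0.13
```

```bash
python3 - <<'E'
from h import *
o=bot.get_obs();print(o["t"],o["eef_pos"],o["q"],o["contact_force"],o["torque"],o["gripper_width"])
E
```

```text
14.225 [ 0.50190314 -0.11041365  0.20274262] [ 0.60763199  0.28663504 -0.60492314  1.91955929  0.19300037  0.99322634
 -0.77182771] [-4.39863751  2.2348984   5.78387728] [0.48623318 0.85114323 0.091323  ] 0.12963150890528155
```

The bar is gripped (width 0.13, about 11–12 mm). I'll firm up the grip and turn clockwise by two stops, 0.838 rad.

drive_tool(
  series=[-1, 0, -0.3, -0.5, 0, 0, 0, -1, 0, 0, 0, 0, 0, 0, -1, 0, 0, 0, 0, 0, 0.105, -1, 0, 0, 0, 0, 0, 0.105, -1, 0, 0, 0, 0, 0, 0.105, -1, 0, 0, 0, 0, 0, 0.105, -1, 0, 0, 0, 0, 0, 0, -1, 0, 0, 0, 0, 0, 0],
  force=70,
)

```text
t: 15.22
eef_pos: [0.5019, -0.1104, 0.2029]
tool_rot: [-0.0, 0.973, 0.23, -0.0]
contact_force: [-2.4, 3.2, 1.1]
gripper_width: 0.113
```

```bash
python3 - <<'E'
from h import *
o=bot.get_obs();q=o["tool_rot"];print(o["t"],o["eef_pos"],o["q"],o["contact_force"],o["torque"],o["gripper_width"],np.degrees(2*np.arctan2(q[2],q[1])))
E
```

```text
15.225 [ 0.50185918 -0.11040277  0.20293793] [ 0.54855605  0.27444717 -0.53288012  1.92321045  0.16554418  0.98699775
 -1.16538724] [-2.41468963  3.22851163  1.13046564] [0.56683409 0.55831876 0.08942116] 0.11321163553598573 26.64573802182221
```

drive_tool(
  series=[-1, 0, 0, 0, 0, 0, 0.105, -1, 0, 0, 0, 0, 0, 0.105, -1, 0, 0, 0, 0, 0, 0.105, -1, 0, 0, 0, 0, 0, 0.104, -1, 0, 0, 0, 0, 0, 0, -1, 0, 0, 0, 0, 0, 0],
)

```text
t: 15.98
eef_pos: [0.5018, -0.1104, 0.203]
tool_rot: [-0.0, 1.0, 0.023, -0.0]
contact_force: [-3.4, 3.0, 1.6]
gripper_width: 0.114
```

```bash
python3 - <<'E'
from h import *
import pickle
o=bot.get_obs();q=o["tool_rot"];print(o["t"],o["eef_pos"],o["contact_force"],o["torque"],o["gripper_width"],np.degrees(2*np.arctan2(q[2],q[1])))
S={n:bot.read_camera(n) for n in("top","scene","wrist")};pickle.dump(S,open("S7.pkl","wb"))
w=S["wrist"];p=proj(w,(.502,-.1105,.2))[0].astype(int);print(p)
f=lambda im,s:cv2.resize(im,s,interpolation=cv2.INTER_CUBIC)
g=np.clip(w["pixels"].astype(float)*1.5,0,255).astype(np.uint8)
A=f(g[p[1]-110:p[1]+90,p[0]-100:p[0]+100],(520,520))
B=f(S["top"]["pixels"][190:290,190:290],(260,260));C=f(S["scene"]["pixels"][170:250,240:320],(260,260))
cv2.imwrite("pics/c7.png",np.hstack([A,np.vstack([B,C])]))
E
```

```text
15.975 [ 0.50181241 -0.110389    0.20295834] [-3.39389153  3.00377073  1.62272546] [0.62630069 0.62359044 0.04245805] 0.1142579636222396 2.6731636313269327
[315 295]
```

View pics/c7.png

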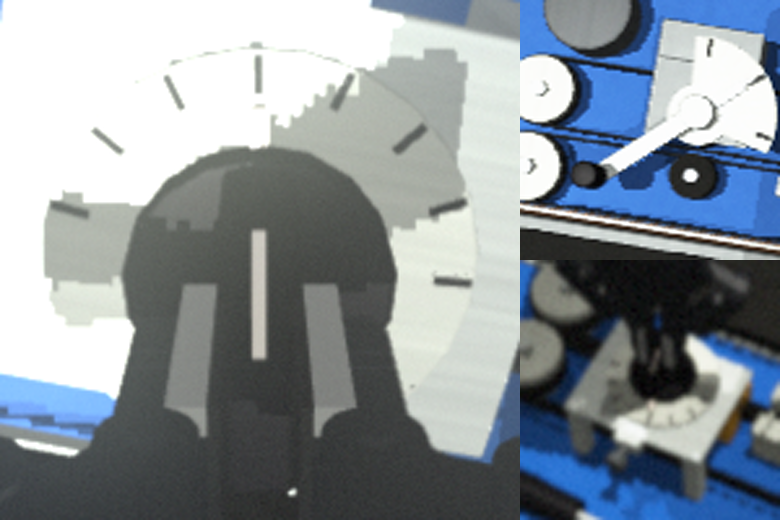

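The pointer and white line are on the fourth of the eight ticks at (258,73), which is the third stop: three ticks lie to its left and four to its right. The bar is between the pads, and the lever tail is still on the middle mark. Handing in.

```bash
python3 -c "
from h import *
print(bot.hand_in())"
```

```text
the job is handed in; nothing more can be done
None
```

The job is done and handed in after about 16 s of the 51 s allowed.

- **Nip lever:** I swung it to the half-open mark first, then let go of it. The top view shows its pointer tail on the middle mark. My angle estimates put the arm at about 121–122° in world. Half-open works out at about 121°, from the dial marks and the sealer's heading. Two rougher readings gave 123–124°.
- **Gap knob:** I found it at the first stop, so I turned it two clicks clockwise to the third without going back to the closed end. In the last wrist picture the pointer is on the fourth of the eight ticks, counting the closed end as the first. The knob is still gripped at 70 N. There is almost no turning load on the wrist (0.04 N m), which suggests it is seated in the stop.
- **Other things:** I saw no contact with the can, tape roll or screwdriver, but I did not re-measure their positions at the end.

**Disagreement with the robot notes:** the fingertips reached about 22 mm less far than stated. The first close on both the lever and the knob therefore shut on nothing, above the part. I went deeper and gripped again each time, and neither part appeared to move in the failed tries.

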